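# Open the folding coaster and hold it out level

## Robot

A 7-joint arm with a two-finger parallel gripper is mounted at the origin on the work surface. World frame = base frame: x ahead of the robot, y to its left, z up, the work surface at z = 0. Lengths are in m, angles in rad, forces in N, time in s.
With the tool pointing down it reaches from about 0.425 to 0.95 m from the base axis. Payload 4.7 kg.
Tool frame: the origin (TCP) lies on the front face of the gripper's body, between the roots of the fingers; the fingertips stand 70 mm ahead of it and the grasp point (between the pads) lies 51 mm ahead of it; z points along the fingers, y is the line along which they close (so a half turn about z gives the same grasp; the last joint's range is limited). The gripper opens to 87 mm and grips with 3 to 60 N. Pads are 19 mm wide; open, the fingers measure 117 mm over their backs; the gripper's body (75 mm by 190 mm) begins 51 mm behind the grasp point.
Start: joints at [1.236, 0.469, -0.049, 1.532, 0.024, 1.141, -0.082], TCP at [0.203, -0.644, 0.292] pointing down, gripper open.
Joint ranges: [-2.59, 2.59], [-0.33, 1.99], [-1.39, 1.29], [0.1, 2.45], [-1.04, 4.18], [0.21, 1.99], [-2.66, 2.66]. Speed limits (rad/s): [2.57, 2.57, 3.14, 3.14, 3.14, 3.14, 3.14].

## Interface

Orientations are given as a rotation vector (axis times angle).
In Python, from bench import arm gives the robot as it stands.
- The arm moves only by the shell command python3 -m pendant 'ROWS' [FORCE]. ROWS is JSON, one flat list of numbers, 7 for each row, row after row: the closure in counts, from 0 (fully open) to 255 (shut), then the shift along the world's x, y, z scaled (see below), then the turn, a rotation vector about the world's x, y, z scaled (see below). In form: [jaw, tx, ty, tz, ax, ay, az, jaw, tx, ty, tz, ax, ay, az, ...]. A call has 1 to 20 rows; each row shifts and turns the commanded pose from where the row before left it; what a row does not reach is not made up. The controller multiplies each number of a shift by 25 cm and each number of a turn by 45 degrees. A row lasts 1/10 s, in which the tool goes at most 50 mm and 8.59 degrees, less where a joint would pass 70% of its speed; a pose out of reach is approached as far as the arm can. A call with a number of a shift or a turn outside -1 to 1 is refused whole. A call with a gripper value outside its range is refused whole. The fingers move at their own pace and stop on an object; FORCE is the grip in N (left out, the last holds). Time passes only in rows, so rows that do not move let the fingers close. It gives the time, the measured TCP pose, the force, the opening and the grip force at its end, in the units of the state.
- arm.read_state(): the state, without advancing time (a new reading comes with each control period).
- arm.camera(name): name is "scene" or "top" or "wrist"; returns a dict with "image" (384x512x3 uint8, blue, green, red), "z_map" (384x512 float32, m along the optical axis (not along the pixel's ray), 0 where there is no reading), "intrinsics" (3x3 intrinsics, pixels), "world_to_cam" (4x4, takes a point from world to camera coordinates). Camera axes: x right, y down, z forward; pixel columns grow to the right and rows downward; lengths in m; the calibration is good to about 2 mm. A picture is of the moment at which its call begins.
- arm.hand_in(): hands the job in; it is judged then, once.
The state is a dict: "t": time; "q": joint angles; "qd": joint speeds; "effort": joint torques, N m; "position": TCP position; "orientation": TCP orientation; "ft_force": force on the tool from outside, world axes, zero at the start; "torque": the same for the moment, N m; "grip_width": opening from 0.0 (shut) to 1.0 (fully open); "grasp_force": force on a finger pad.
Only numpy, scipy, OpenCV 4.12 (cv2) and the standard library are available. Lean on these libraries where they do the work, as an engineer would, in place of code of your own. Each camera call takes 0.05 s, during which the arm holds its last target. There are 200 camera calls.

## Task

Unfold the bamboo coaster on the aluminium shelf: turn its upper leaf right over about the hinge until it lies flat open with its other face, the one with the cork disc, looking up. Then lift the open coaster about 10 cm clear of the shelf and finish while still holding it there in the gripper, level and steady, ready to be given a cup; leave the fob, the tape measure and the glass cup where they are.

Things in the scene. Friction and masses are not known exactly. Their poses are not given: they have to be found in the camera images.
- shelf: Plain aluminium shelf, fixed, 360 (x) by 660 (y) by 60 mm high. Origin under its centre at table level; its top surface is 60 mm above the origin. A small orange spring clamp is fixed to its -y edge, 120 mm to the +x side of the middle, up to 25 mm above the top and 15 mm in from the edge.
- coaster: Base leaf of a loose two-leaf folding bamboo coaster; leaves 84 x 46 x 10 mm, base about 80 g, upper 60 g, cork disc on inner faces. Origin: underside, below the middle of the hinge. z up, y along the hinge (46 mm width), hinge line 10 mm above the origin. Base is at -x. Folded: 20 mm thick, upper leaf on top. Open: upper leaf lies to +x, whole 177 mm long, 10 mm thick, centred on the origin.
- leaf (a joint): Hinge angle of the upper leaf: 0 folded shut on the base leaf, 1.57 upright, 3.14 (its stop) open in one plane with the base leaf. It turns easily and falls by its weight on either side of upright; only the base leaf's weight keeps the base down meanwhile. The stop keeps the open coaster straight when lifted.
- leaf_bar (a point): Middle of the round bar on the upper leaf's free end, 88 mm from the hinge. Bar 10 mm thick, parallel to the hinge, 58 mm long over rounded ends that stand 6 mm out beyond the leaf's sides: it can be pinched end to end, and turns freely in the leaf like a roller, so the leaf swings while it is gripped. Centre 15 mm above the shelf when folded, 5 mm when open. Site z is up when folded, down when open.
- fob: Matte black door fob, 36 by 58 by 13 mm, loose on the shelf; origin under its centre. To be left alone.
- tape: Steel tape measure standing on its edge, 62 by 34 by 50 mm (its hook sticks out 13 mm more at -x), loose on the shelf; origin under its centre. To be left alone.
- votive: Frosted glass votive cup, 58 mm across, 62 mm high, loose on the shelf; origin under its centre. To be left alone.
There are look-alikes about, which are no part of the job. Of the things shaped like the coaster, the wooden one is meant.

How it is judged:
By the outcome, as a careful person would: the job done as asked, in the order asked, and still so for the second after the job is handed in, while the arm keeps its last pose, push and grip.
It also fails if it takes over 48 s, if anything falls off the work surface, if the arm or the gripper's body presses on something with over 40 N, if the wrist force passes 120 N, or if a joint passes its speed limit or range.

## Working session

There is one attempt and no reset: what is moved stays moved. The work goes in short steps, Python scripts to look and compute and a shell command to move; the robot and the scene stay as the last step left them, time stands still between calls to the robot, and variables do not carry over. Pictures are saved under pics/ and viewed, at most 10 in all, crops included, and the job is handed in when it is done.

```bash
mkdir -p pics
cat > h.py <<'E'
import numpy as np, cv2
from bench import arm
def shot(n,f):
    c=arm.camera(n); cv2.imwrite('pics/'+f,c['image']); np.savez('pics/'+f[:-4]+'.npz',**c); return c
def pts(c):
    z=c['z_map'];K=c['intrinsics'];v,u=np.mgrid[:z.shape[0],:z.shape[1]]
    P=np.stack([(u-K[0,2])/K[0,0]*z,(v-K[1,2])/K[1,1]*z,z],-1)
    T=np.linalg.inv(c['world_to_cam']); return P@T[:3,:3].T+T[:3,3]
E
python3 - <<'E'
from h import *
a=shot('top','t1.png');b=shot('scene','s1.png')
cv2.imwrite('pics/b1.png',cv2.resize(np.vstack([a['image'],b['image']]),(450,600) ) if 0 else a['image'])
s=arm.read_state();print(s)
for c in (a,b): print(np.linalg.inv(c['world_to_cam'])[:3,3])
E
```

```text
{'t': 0.1, 'q': array([ 1.23612568,  0.46936495, -0.04860574,  1.53357079,  0.02411061,
        1.14100348, -0.08231927]), 'qd': array([ 3.59354211e-05, -2.65204717e-03,  1.06883887e-04, -2.44660056e-03,
       -6.68902738e-04, -8.77867420e-04, -4.81321246e-04]), 'effort': array([ 4.67009140e-04, -5.09171999e+01, -8.13126820e-02, -2.36829919e+01,
       -6.14177668e-02,  3.44560272e-02,  7.45268585e-05]), 'position': array([ 0.20308883, -0.64328595,  0.29130306]), 'orientation': array([-3.10323420e+00, -4.78208031e-01,  5.23281079e-04]), 'ft_force': array([0.50514376, 0.1595889 , 0.60001901]), 'torque': array([-0.01630197, -0.03896991,  0.0031695 ]), 'grasp_force': 0.0, 'grip_width': 1.0023892886634749}
[0.44068777 0.0063592  1.08316783]
[1.17536663 0.38464247 0.78461586]
```

View pics/t1.png

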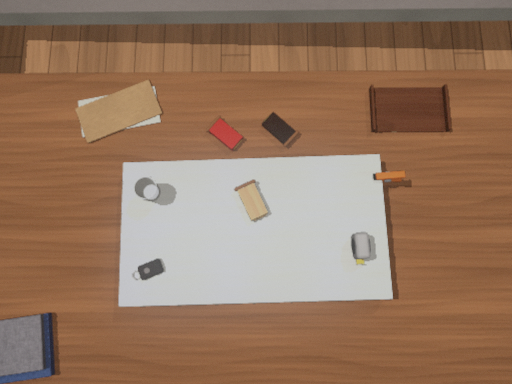

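View pics/s1.png

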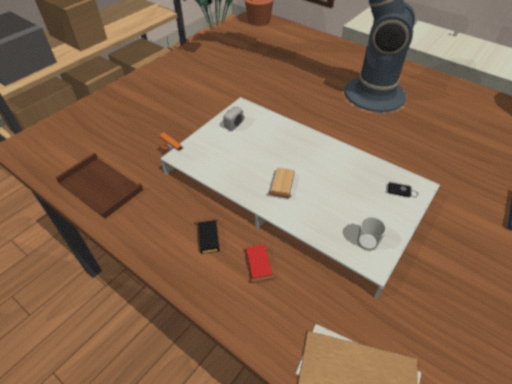

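The top view shows the wooden coaster at about (252,200), with a dark bar at its upper-left end (247,186). The red and black look-alikes lie off the shelf, the clamp is at (390,176), the tape at (361,246), the cup at (148,190) and the fob at (150,270). I'll measure the coaster next.

Run:
```python
from h import *
for n in ('t1','s1'):
    c=dict(np.load(f'pics/{n}.npz'));P=pts(c);im=c['image']
    print(n,c['world_to_cam'].round(3).tolist(), c['intrinsics'].round(1).tolist())
    if n=='t1':
        for u,v in [(252,200),(247,186),(225,230),(390,176),(361,246),(151,192),(150,270),(278,128)]: print(u,v,P[v,u].round(3))
        roi=(slice(150,240),slice(200,300))
    else: roi=(slice(150,215),slice(255,310))
    h=P[...,2]; m=np.zeros(h.shape,np.uint8)
    hsv=cv2.cvtColor(im,cv2.COLOR_BGR2HSV)
    m[roi]=((hsv[roi][...,1]>60)&(h[roi]>.062)).astype(np.uint8)
    dark=m*(hsv[...,2]<130)
    light=m*(hsv[...,2]>=150)
    for k,mm in (('all',m),('dark',dark),('light',light)):
        v,u=np.nonzero(mm)
        if len(u)<4: continue
        q=P[mm>0]; r=cv2.minAreaRect(q[:,:2].astype(np.float32)*1000)
        print(k,len(u),q.mean(0).round(4),np.median(q[:,2]),q[:,2].max(),r)
    y0,x0=roi[0].start,roi[1].start
    cv2.imwrite(f'pics/c_{n}.png',cv2.resize(im[roi],None,fx=5,fy=5,interpolation=cv2.INTER_NEAREST))
a=cv2.imread('pics/c_t1.png');b=cv2.imread('pics/c_s1.png')
o=np.zeros((450,780,3),np.uint8);o[:450,:500]=a;o[:325,505:780]=b;cv2.imwrite('pics/cc.png',o)
```

```text
t1 [[0.002, -1.0, -0.019, 0.026], [-0.981, 0.002, -0.192, 0.641], [0.192, 0.019, -0.981, 0.978], [0.0, 0.0, 0.0, 1.0]] [[413.6, 0.0, 252.2], [0.0, 413.6, 190.9], [0.0, 0.0, 1.0]]
252 200 [0.615 0.026 0.079]
247 186 [0.65  0.039 0.078]
225 230 [0.441 0.006 1.083]
390 176 [ 0.674 -0.315  0.079]
361 246 [ 0.501 -0.229  0.106]
151 192 [0.638 0.281 0.064]
150 270 [0.445 0.273 0.069]
278 128 [ 0.823 -0.042  0.017]
all 675 [0.613  0.0272 0.0894] 0.07920768780110587 1.0831678338626016 ((602.1832275390625, 39.03620910644531), (317.66339111328125, 87.65960693359375), 26.865705490112305)
light 638 [0.6122 0.027  0.0885] 0.07927656111099779 1.0831678338626016 ((601.2025146484375, 40.972198486328125), (317.66339111328125, 83.31916046142578), 26.865705490112305)
s1 [[-0.608, 0.794, 0.008, 0.402], [0.592, 0.46, -0.662, -0.354], [-0.529, -0.397, -0.75, 1.363], [0.0, 0.0, 0.0, 1.0]] [[379.7, 0.0, 262.4], [0.0, 379.7, 192.0], [0.0, 0.0, 1.0]]
all 518 [0.6256 0.0338 0.0854] 0.08037547016014424 0.7846158643865737 ((883.6162109375, 182.01475524902344), (708.2581176757812, 55.45903778076172), 30.3035888671875)
dark 54 [0.6651 0.053  0.0886] 0.07704039372416294 0.7846158643865737 ((903.9874877929688, 222.41311645507812), (630.3858642578125, 49.73760986328125), 35.382118225097656)
light 436 [0.6177 0.0298 0.0837] 0.0805144240237386 0.7846158643865737 ((882.552001953125, 183.83558654785156), (708.2581176757812, 51.24098587036133), 30.3035888671875)
```

View pics/cc.png

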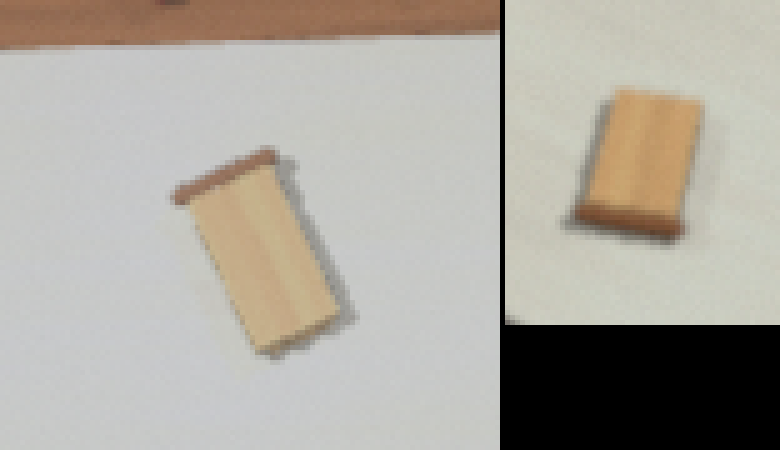

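Bar is at the far (+x,+y) end, so the leaf opens towards the robot. Casting the bar ends and leaf corners onto their planes.

```bash
cat >> h.py <<'E'
from scipy.spatial.transform import Rotation as Rn
def ray(c,u,v,h):
    T=np.linalg.inv(c['world_to_cam']);d=T[:3,:3]@np.linalg.inv(c['intrinsics'])@[u,v,1]
    return T[:3,3]+d*(h-T[2,3])/d[2]
E
python3 - <<'E'
from h import *
t=dict(np.load('pics/t1.npz'));s=dict(np.load('pics/s1.npz'))
# crop px centre /5 -.4
f=lambda c,x,y,x0,y0,h:ray(c,x0+x/5-.4,y0+y/5-.4,h)
for nm,c,x0,y0,b,l in (('top',t,200,150,[(175,198),(274,153)],[(258,351),(338,313)]),('scene',s,255,150,[(574-505,214),(685-505,231)],[(615-505,92),(703-505,101)])):
    B=[f(c,*p,x0,y0,.077) for p in b];L=[f(c,*p,x0,y0,.08) for p in l]
    print(nm,'bar',np.round(B,4)[:,:2].tolist(),np.linalg.norm(B[0]-B[1]).round(4),'leaf',np.round(L,4)[:,:2].tolist(),np.linalg.norm(L[0]-L[1]).round(4))
    bm=(B[0]+B[1])/2;lm=(L[0]+L[1])/2;d=(lm-bm)[:2];print('bm',bm,'lm',lm,'len',np.linalg.norm(d),'dir',np.degrees(np.arctan2(d[1],d[0])),'bardir',np.degrees(np.arctan2(*(B[1]-B[0])[[1,0]])))
R=Rn.from_rotvec(arm.read_state()['orientation']).as_matrix();print(R.round(3), 'tool y deg',np.degrees(np.arctan2(R[1,1],R[0,1])))
E
```

```text
top bar [[0.6421, 0.0698], [0.6649, 0.0206]] 0.0542 leaf [[0.5654, 0.0283], [0.584, -0.0108]] 0.0433
bm [0.65352245 0.04518622 0.077     ] lm [0.57468456 0.0087285  0.08      ] len 0.08685952676448372 dir -155.18232822768044 bardir -65.13596215008982
scene bar [[0.668, 0.0225], [0.6434, 0.0725]] 0.0557 leaf [[0.5887, -0.01], [0.5659, 0.0302]] 0.0462
bm [0.6557052 0.0475073 0.077    ] lm [0.57730897 0.01009766 0.08      ] len 0.08686454371915395 dir -154.49014538350727 bardir 116.23991883906679
[[ 0.954  0.301 -0.001]
 [ 0.301 -0.954  0.002]
 [-0.    -0.002 -1.   ]] tool y deg -72.47927678574487
```

```bash
python3 -m pendant '[0,0.1,0.153,0,0,0,0.01, 0,0.1,0.153,0,0,0,0.01, 0,0.1,0.153,0,0,0,0.01, 0,0.1,0.153,0,0,0,0.01, 0,0.1,0.153,0,0,0,0.01, 0,0.1,0.153,0,0,0,0.01, 0,0.1,0.153,0,0,0,0.01, 0,0.1,0.153,0,0,0,0.01, 0,0.1,0.153,0,0,0,0.01, 0,0.1,0.153,0,0,0,0.01, 0,0.1,0.153,0,0,0,0.01, 0,0.1,0.153,0,0,0,0.01, 0,0.1,0.153,0,0,0,0.01, 0,0.1,0.153,0,0,0,0.01, 0,0.1,0.153,0,0,0,0.01, 0,0.1,0.153,0,0,0,0.01, 0,0.1,0.153,0,0,0,0.003, 0,0.1,0.153,0,0,0,0.003, 0,0,0,0,0,0,0, 0,0,0,0,0,0,0]' 8
python3 - <<'E'
from h import *
c=shot('wrist','w1.png');s=arm.read_state()
R=Rn.from_rotvec(s['orientation']).as_matrix();print(s['t'],s['position'],R.round(3).tolist(),np.degrees(np.arctan2(R[1,1],R[0,1])))
P=pts(c);h=P[...,2];hsv=cv2.cvtColor(c['image'],cv2.COLOR_BGR2HSV)
print(np.linalg.inv(c['world_to_cam'])[:3,3])
E
```

```text
t: 2.1
position: [0.6531, 0.0462, 0.2913]
orientation: [-3.066, -0.684, 0.002]
ft_force: [-0.6, -1.0, -0.7]
grip_width: 0.998
grasp_force: 0.0
2.15 [0.65288685 0.04432962 0.29145529] [[0.906, 0.423, -0.002], [0.423, -0.906, -0.001], [-0.002, 0.0, -1.0]] -65.00580148933514
[0.72760044 0.08106423 0.38301281]
```

View pics/w1.png

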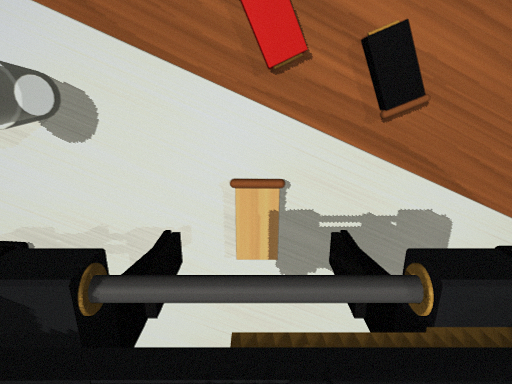

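The wrist view shows the bar as level, from (230,183) to (285,183), well aligned with the fingers. The leaf's near edge is at (235..279, 260).

Run:
```python
from h import *
c=dict(np.load('pics/w1.npz'));hsv=cv2.cvtColor(c['image'],cv2.COLOR_BGR2HSV)
m=((hsv[...,1]>90)&(hsv[...,2]>40)).astype(np.uint8);d=m*(hsv[...,2]<165)
roi=d[170:195,215:300]
n,l,st,ce=cv2.connectedComponentsWithStats(roi);i=1+st[1:,4].argmax();x,y,w,h=st[i,:4];print(st[i])
A=ray(c,215+x-.5,170+y+h/2-.5,.075);B=ray(c,215+x+w-.5,170+y+h/2-.5,.075)
print(A,B,np.linalg.norm(A-B),(A+B)/2,np.degrees(np.arctan2(*(B-A)[[1,0]])))
C=ray(c,257,260,.08);print('leaf edge',C,np.linalg.norm(C-(A+B)/2))
s=arm.read_state();print(((A+B)/2-s['position']), s['position'])
```

```text
[ 15   9  55  10 518]
[0.64019737 0.07009271 0.075     ] [0.66452308 0.01822209 0.075     ] 0.057291372806457394 [0.65236022 0.0441574  0.075     ] -64.87487491149389
leaf edge [0.57395819 0.00727477 0.08      ] 0.0867882904260325
[-5.26622874e-04 -1.72224745e-04 -2.16455290e-01] [0.65288685 0.04432962 0.29145529]
```

```bash
python3 -m pendant '[0,0,0,-0.15,0,0,0, 0,0,0,-0.15,0,0,0, 0,0,0,-0.15,0,0,0, 0,0,0,-0.1,0,0,0, 0,0,0,-0.06,0,0,0, 0,0,0,0,0,0,0, 0,0,0,0,0,0,0, 255,0,0,0,0,0,0, 255,0,0,0,0,0,0, 255,0,0,0,0,0,0, 255,0,0,0,0,0,0, 255,0,0,0,0,0,0, 255,0,0,0,0,0,0, 255,0,0,0,0,0,0, 255,0,0,0,0,0,0]' 12
python3 - <<'E'
from h import *
s=arm.read_state();print(s['t'],s['position'],s['ft_force'],s['grip_width']*87,s['grasp_force'])
E
```

```text
t: 3.65
position: [0.6534, 0.0449, 0.14]
orientation: [3.067, 0.68, 0.001]
ft_force: [0.0, 0.5, 2.8]
grip_width: 0.643
grasp_force: 12.0
3.65 [0.65337211 0.04491957 0.14002762] [0.03859797 0.4622891  2.78929497] 55.93000432211465 12.000179886817932
```

```bash
python3 -c "
import numpy as np
p=np.radians([3.25,12,24,36,48,60,72,84,96,108,120,132,144,156,168,175,180.5]);r=.0881
s=-r*np.cos(p);z=r*np.sin(p)
for a,b,c in zip(np.degrees(p)[1:],np.diff(s),np.diff(z)):print(round(a),*np.round([-.906*b/.25,-.423*b/.25,c/.25],3))"
```

```text
12 -0.006 -0.003 0.053
24 -0.021 -0.01 0.07
36 -0.033 -0.016 0.064
48 -0.045 -0.021 0.055
60 -0.054 -0.025 0.043
72 -0.061 -0.028 0.03
84 -0.065 -0.03 0.015
96 -0.067 -0.031 0.0
108 -0.065 -0.03 -0.015
120 -0.061 -0.028 -0.03
132 -0.054 -0.025 -0.043
144 -0.045 -0.021 -0.055
156 -0.033 -0.016 -0.064
168 -0.021 -0.01 -0.07
175 -0.006 -0.003 -0.043
180 -0.001 -0.001 -0.034
```

```bash
python3 -m pendant '[255,-0.002,-0.001,0.026,0,0,0, 255,-0.004,-0.002,0.027,0,0,0, 255,-0.009,-0.004,0.035,0,0,0, 255,-0.012,-0.006,0.035,0,0,0, 255,-0.015,-0.007,0.033,0,0,0, 255,-0.018,-0.009,0.031,0,0,0, 255,-0.021,-0.01,0.029,0,0,0, 255,-0.024,-0.011,0.026,0,0,0, 255,-0.026,-0.012,0.023,0,0,0, 255,-0.028,-0.013,0.02,0,0,0, 255,0,0,0,0,0,0]'
python3 - <<'E'
from h import *
s=arm.read_state();print(s['t'],s['position'],s['ft_force'],s['grip_width']*87,s['grasp_force'])
c=shot('scene','s2.png');cv2.imwrite('pics/s2c.png',cv2.resize(c['image'][90:240,200:360],None,fx=4,fy=4))
E
```

```text
t: 4.75
position: [0.613, 0.0255, 0.212]
orientation: [3.067, 0.679, 0.001]
ft_force: [0.4, 1.3, 1.2]
grip_width: 0.645
grasp_force: 12.0
4.75 [0.61299443 0.02548956 0.21200178] [0.4447326  1.26216761 1.22231587] 56.11592050633818 11.999990791082382
```

View pics/s2c.png

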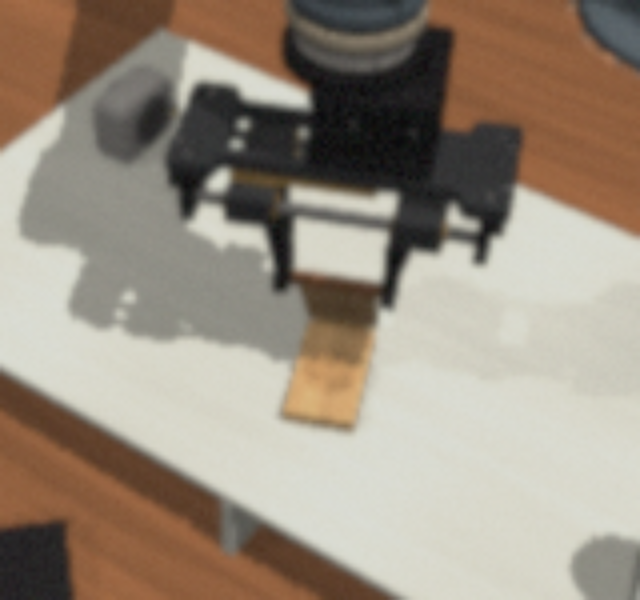

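The leaf is lifting in the grip, with the base flat on the shelf. I'll carry on over the top.

```bash
python3 -m pendant '[255,-0.03,-0.014,0.017,0,0,0, 255,-0.031,-0.014,0.013,0,0,0, 255,-0.032,-0.015,0.009,0,0,0, 255,-0.033,-0.015,0.006,0,0,0, 255,-0.033,-0.015,0.002,0,0,0, 255,-0.034,-0.016,-0.002,0,0,0, 255,-0.033,-0.015,-0.006,0,0,0, 255,-0.032,-0.015,-0.009,0,0,0, 255,-0.031,-0.014,-0.013,0,0,0, 255,-0.03,-0.014,-0.017,0,0,0, 255,-0.028,-0.013,-0.02,0,0,0, 255,-0.026,-0.012,-0.023,0,0,0, 255,-0.024,-0.011,-0.026,0,0,0, 255,-0.021,-0.01,-0.029,0,0,0, 255,-0.018,-0.009,-0.031,0,0,0, 255,-0.015,-0.007,-0.033,0,0,0, 255,-0.012,-0.006,-0.035,0,0,0, 255,-0.009,-0.004,-0.035,0,0,0, 255,-0.004,-0.002,-0.022,0,0,0, 255,0,0,0,0,0,0]'
python3 - <<'E'
from h import *
s=arm.read_state();print(s['t'],s['position'],s['ft_force'],s['grip_width']*87,s['grasp_force'])
E
```

```text
t: 6.8
position: [0.4939, -0.0293, 0.1466]
orientation: [-3.067, -0.68, 0.003]
ft_force: [-0.7, -1.0, -0.6]
grip_width: 0.641
grasp_force: 12.0
6.8 [ 0.49391738 -0.0292821   0.14658325] [-0.71918901 -1.02688209 -0.64294601] 55.741771378451006 12.0000359416008
```

```bash
python3 -m pendant '[255,-0.001,0,-0.02,0,0,0, 255,0,0,-0.02,0,0,0, 255,0,0,-0.008,0,0,0, 255,0,0,0,0,0,0, 255,0,0,0,0,0,0]'
python3 - <<'E'
from h import *
s=arm.read_state();print(s['t'],s['position'],s['ft_force'],s['grip_width']*87,s['grasp_force'])
E
```

```text
t: 7.3
position: [0.4942, -0.0292, 0.1355]
orientation: [3.067, 0.68, -0.0]
ft_force: [0.6, 0.1, -0.0]
grip_width: 0.642
grasp_force: 12.0
7.3 [ 0.4942385  -0.02921699  0.13552417] [ 0.59110833  0.08558165 -0.02349562] 55.89532481647129 11.999938040971756
```

```bash
python3 -m pendant '[255,0,0,-0.014,0,0,0, 255,0,0,0,0,0,0, 0,0,0,0,0,0,0, 0,0,0,0,0,0,0, 0,0,0,0,0,0,0, 0,0,0,0,0,0,0, 0,0,0,0.1,0,0,0, 0,0,0,0.2,0,0,0, 0,0,0,0.2,0,0,0, 0,0,0,0.1,0,0,0, 0,0,0,0,0,0,0, 0,0,0,0,0,0,0]' 40
python3 - <<'E'
from h import *
s=arm.read_state();print(s['t'],s['position'],s['ft_force'],s['grip_width']*87)
w=shot('wrist','w3.png')
E
```

```text
t: 8.5
position: [0.494, -0.0293, 0.2821]
orientation: [3.067, 0.679, 0.001]
ft_force: [0.1, -0.4, -0.8]
grip_width: 0.996
grasp_force: 0.0
8.5 [ 0.49403003 -0.02928655  0.28214966] [ 0.07322315 -0.3523617  -0.77750749] 86.6830483763845
```

View pics/w3.png

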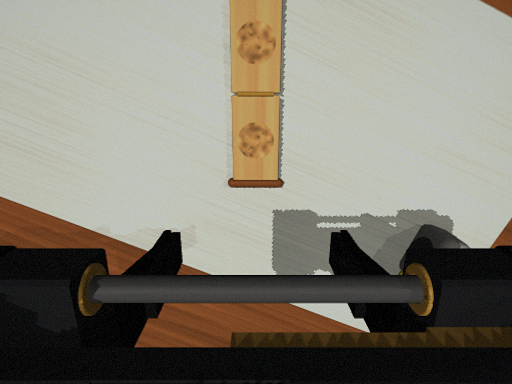

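The coaster is open and straight with cork discs up. The hinge shows at about (256,94) and the bar at (228..283,183). Measuring the hinge point, the axis and how flat it lies.

Run:
```python
from h import *
c=dict(np.load('pics/w3.npz'));P=pts(c);s=arm.read_state()
H=ray(c,256,94,.07);B=ray(c,255.5,183,.065);d=(B-H)[:2]
print('hinge',H,'bar',B,np.linalg.norm(d),np.degrees(np.arctan2(d[1],d[0])))
hsv=cv2.cvtColor(c['image'],cv2.COLOR_BGR2HSV);m=(hsv[...,1]>60)
for v in (30,60,80,105,130,160,175):
    u=np.nonzero(m[v,215:300])[0]+215;A,E=ray(c,u[0]-.5,v,.07),ray(c,u[-1]+.5,v,.07)
    print(v,u[0],u[-1],np.linalg.norm(A-E).round(4),((A+E)/2).round(4)[:2],'z',np.median(P[v,240:272,2]).round(4))
u=np.array([np.cos(np.radians(-155)),np.sin(np.radians(-155))]);t=H[:2]-.006*u
print('target',t,'move',(t-s['position'][:2])/.25)
```

```text
hinge [0.57349422 0.00686792 0.07      ] bar [ 0.49338902 -0.02990209  0.065     ] 0.08814123513681296 -155.34386329685023
30 230 281 0.0463 [0.6223 0.0301] z 0.0698
60 231 280 0.0457 [0.6    0.0197] z 0.0698
80 231 279 0.0456 [0.5843 0.0129] z 0.0695
105 232 279 0.0457 [0.5643 0.0031] z 0.0694
130 232 278 0.0458 [ 0.5429 -0.0063] z 0.0697
160 233 278 0.0462 [ 0.5163 -0.0193] z 0.0694
175 233 277 0.0459 [ 0.502  -0.0253] z 0.0695
target [0.57893207 0.00940363] move [0.34165727 0.15491437]
```

```bash
python3 -m pendant '[0,0.114,0.052,0,0,0,0, 0,0.114,0.052,0,0,0,0, 0,0.114,0.051,-0.1,0,0,0, 0,0,0,-0.15,0,0,0, 0,0,0,-0.15,0,0,0, 0,0,0,-0.12,0,0,0, 0,0,0,-0.06,0,0,0, 0,0,0,-0.015,0,0,0, 0,0,0,0,0,0,0, 0,0,0,0,0,0,0, 0,0,0,0,0,0,0]' 40
python3 - <<'E'
from h import *
s=arm.read_state();print(s['t'],s['position'],s['ft_force'],s['grip_width']*87)
E
```

```text
t: 9.65
position: [0.5806, 0.0096, 0.1348]
orientation: [3.067, 0.679, 0.005]
ft_force: [-0.3, -0.5, 0.4]
grip_width: 1.0
grasp_force: 0.0
9.65 [0.58062546 0.0095979  0.13475058] [-0.28221232 -0.50235244  0.42399506] 87.02892811084229
```

Slightly lower (about 3 mm), then grip.

```bash
python3 -m pendant '[0,-0.003,-0.001,-0.013,0,0,0, 0,0,0,0,0,0,0, 0,0,0,0,0,0,0, 255,0,0,0,0,0,0, 255,0,0,0,0,0,0, 255,0,0,0,0,0,0, 255,0,0,0,0,0,0, 255,0,0,0,0,0,0, 255,0,0,0,0,0,0, 255,0,0,0,0,0,0, 255,0,0,0,0,0,0, 255,0,0,0,0,0,0, 255,0,0,0.02,0,0,0, 255,0,0,0.02,0,0,0, 255,0,0,0,0,0,0, 255,0,0,0,0,0,0]' 45
python3 - <<'E'
from h import *
s=arm.read_state();print(s['t'],s['position'],s['ft_force'],s['torque'],s['grip_width']*87,s['grasp_force'])
c=shot('scene','s4.png');cv2.imwrite('pics/s4c.png',cv2.resize(c['image'][90:240,200:360],None,fx=4,fy=4))
E
```

```text
t: 11.25
position: [0.5789, 0.0092, 0.14]
orientation: [3.067, 0.679, -0.0]
ft_force: [0.8, -1.1, -1.6]
grip_width: 0.521
grasp_force: 45.0
11.25 [0.57891181 0.00915232 0.14000877] [ 0.77277012 -1.05878528 -1.61107828] [-0.02109568 -0.00568882 -0.03644112] 45.328984946790676 44.998944103717804
```

View pics/s4c.png

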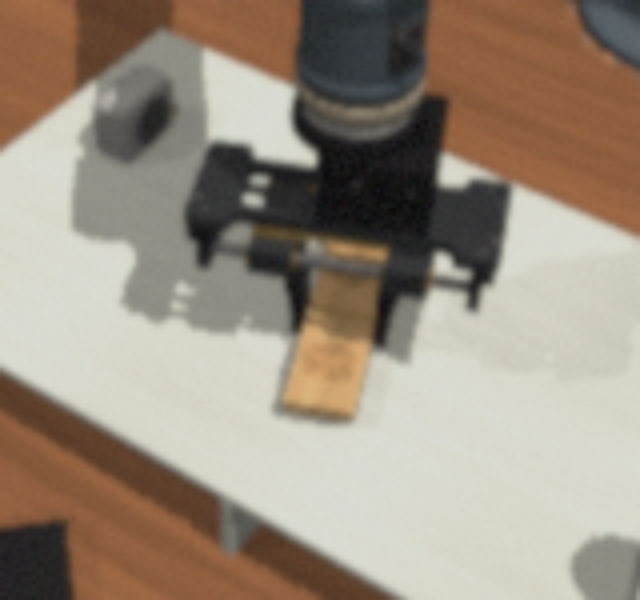

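The grip holds across the width, and the coaster is level about 9 mm up. Lifting the remaining 91 mm or so.

```bash
python3 -m pendant '[255,0,0,0.02,0,0,0, 255,0,0,0.04,0,0,0, 255,0,0,0.05,0,0,0, 255,0,0,0.05,0,0,0, 255,0,0,0.05,0,0,0, 255,0,0,0.05,0,0,0, 255,0,0,0.05,0,0,0, 255,0,0,0.03,0,0,0, 255,0,0,0.02,0,0,0, 255,0,0,0.005,0,0,0, 255,0,0,0,0,0,0, 255,0,0,0,0,0,0, 255,0,0,0,0,0,0, 255,0,0,0,0,0,0, 255,0,0,0,0,0,0, 255,0,0,0,0,0,0]'
python3 - <<'E'
from h import *
s=arm.read_state();print(s['t'],s['position'],s['ft_force'],s['grip_width']*87,s['grasp_force'])
w=shot('scene','s5.png');P=pts(w);hsv=cv2.cvtColor(w['image'],cv2.COLOR_BGR2HSV)
m=(hsv[...,1]>60)&(P[...,2]>.13)&(P[...,2]<.2)&(abs(P[...,0]-.575)<.11)&(abs(P[...,1]-.01)<.1)
q=P[m];A=np.c_[(q[:,:2]-[.574,.007]),np.ones(len(q))]
u=np.array([-.906,-.423]);a=(q[:,:2]-[.574,.007])@u
for lo in np.arange(-.09,.1,.02):
    k=(a>=lo)&(a<lo+.02)
    if k.sum()>3: print(lo.round(2),k.sum(),np.median(q[k,2]).round(4))
cv2.imwrite('pics/s5c.png',cv2.resize(w['image'][60:260,160:420],None,fx=3,fy=3))
E
```

```text
t: 12.9
position: [0.579, 0.0093, 0.2311]
orientation: [-3.067, -0.68, 0.0]
ft_force: [0.1, 0.5, -1.9]
grip_width: 0.522
grasp_force: 45.0
12.9 [0.57897533 0.00932686 0.23114698] [ 0.0754351   0.47051964 -1.90459726] 45.37608718216911 44.998980313539505
-0.09 136 0.1704
-0.07 122 0.1716
-0.05 105 0.1718
-0.03 138 0.1716
-0.01 99 0.1716
0.01 89 0.1716
0.03 80 0.1714
0.05 22 0.1716
0.07 47 0.1716
```

View pics/s5c.png

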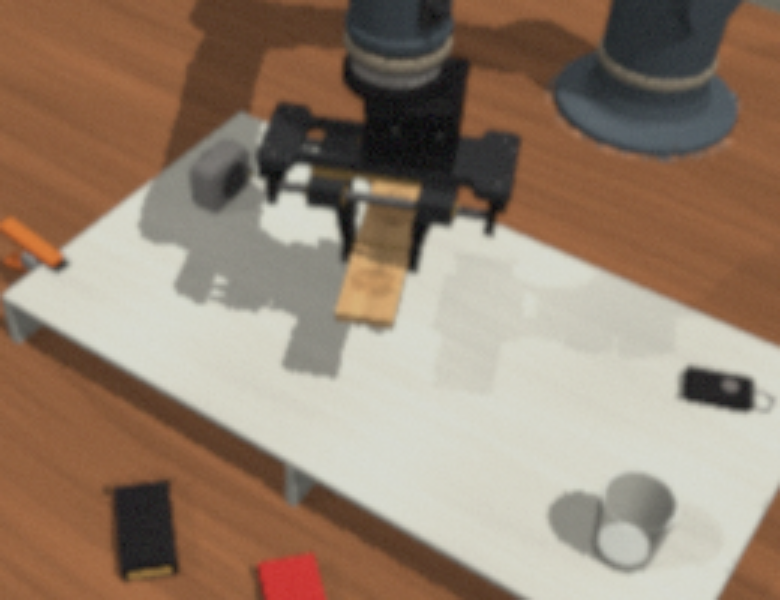

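The picture shows the coaster held open and level, its top at 171.6 mm along its length, so its underside is about 101 mm above the shelf. The tape, fob and cup have not moved.

```bash
python3 -c "
from bench import arm
print(arm.hand_in())"
```

```text
the job is handed in; nothing more can be done
None
```

The coaster is unfolded flat with its cork side up and held level and steady in the gripper about 10 cm above the shelf; the fob, tape measure and glass cup were left where they were, and the job is handed in at about 13 s.

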